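Brake and clutch lever check on two reel winders

ROBOT

A 6-joint arm with a two-finger parallel gripper is mounted at the origin on the work surface. World frame = base frame: x ahead of the robot, y to its left, z up, the work surface at z = 0. Lengths are in m, angles in degrees, forces in N, time in s.
With the tool pointing down it reaches from about 0.35 to 0.875 m from the base axis. Payload 15.5 kg.
Tool frame: the origin (TCP) lies at the very end of the fingers, on their centre line; the grasp point (between the pads) lies 19 mm behind it; z points along the fingers, y is the line along which they close (so a half turn about z gives the same grasp; the last joint's range is limited). The gripper opens to 85 mm and grips with 20 to 120 N. Pads are 22 mm wide; open, the fingers measure 114 mm over their backs; the gripper's body (76 mm by 85 mm) begins 54 mm behind the grasp point. The pads swing forward as they close: fully open they stand 13 mm farther back than shut.
Start: joints at [63.971, 28.281, 77.091, -0, 74.628, -5.472], TCP at [0.219, 0.585, 0.231] pointing down, gripper open.
Joint ranges: [-166.48, 166.48], [-47.26, 123.95], [12.59, 153.08], [-70.14, 250.14], [6.76, 159.57], [-176.63, 176.63]. Speed limits (degrees/s): [108.29, 108.29, 147.25, 172.46, 172.46, 172.46].

INTERFACE

Orientations are given as [roll, pitch, yaw] about the fixed x, y, z axes, in that order (R = Rz(yaw) Ry(pitch) Rx(roll)).
In Python, from cell import state, snapshot, camera_info, workorder gives the robot as it stands. The module is installed in compiled form; this text tells all that it offers.
- The arm moves only by the tool step_arm, never from a script. Its argument "increments" is text: rows parted by semicolons, each of 5 numbers parted by spaces: the finger opening in m, from 0 to 0.0854, then the shift along the tool's x, y, z in m, then the turn about the tool's z in rad. A call has exactly 10 rows; each row shifts and turns the commanded pose from where the row before left it, along the tool's axes as they then stand; what a row does not reach is not made up. A row lasts 1/10 s, in which the tool goes at most 50 mm and 8.59 degrees, less where a joint would pass 70% of its speed; a pose out of reach is approached as far as the arm can. A call with a gripper value outside its range is refused whole. The fingers move at their own pace and stop on an object; the grip force is fixed at half the most. Time passes only in rows, so rows that do not move let the fingers close, or fill a call up. It gives the time, the measured TCP pose, the force, the opening and the grip force at its end, in the units of the state.
- state(): the state, without advancing time (a new reading comes with each control period).
- snapshot(name): name is "side" or "top"; returns the picture (384x512x3 uint8, red, green, blue); there is no depth.
- camera_info(name): a dict with "mtx" (3x3 intrinsics, pixels), "position" and "orientation" of the camera in the world. Camera axes: x right, y up, looking along -z (the intrinsics and any distortion apply to the point x, -y, -z); pixel columns grow to the right and rows downward; lengths in m; the calibration is good to about 2 mm. A picture is of the moment at which its call begins. camera_info takes no time and is no camera call.
- workorder.job_done(): hands the job in; it is judged then, once.
The state is a dict: "t": time; "joint_pos": joint angles; "dq": joint speeds; "tau": joint torques, N m; "tool_pos": TCP position; "tool_rot": TCP orientation; "wrist_force": force on the tool from outside, world axes, zero at the start; "wrist_torque": the same for the moment, N m; "width": opening from 0.0 (shut) to 1.0 (fully open); "grip_force": force on a finger pad.
Only numpy, scipy, OpenCV 4.12 (cv2) and the standard library are available. Lean on these libraries where they do the work, as an engineer would, in place of code of your own. Each camera call takes 0.05 s, during which the arm holds its last target. There are 200 camera calls.

TASK

Check the hand levers of the two reel winders by pressing each one in from outside with the backs of closed fingers, gently, without touching its bar: first press the red lever in until it stops short of the bar, keep it there for a second, and let it spring fully back out. Then press the blue lever in to its stop and finish while still holding it there, so that the gap can be gauged. Grip or pick up nothing, and leave everything else on the bench where it is.

Things in the scene. Friction and masses are not known exactly. Their poses are not given: they have to be found in the camera images.
- red_winder: Winder with the red lever, fixed to the bench, 290 x 200 mm. Origin on the bench straight below the middle of its grip bar; x points level from the bar to the drum, away from the lever (so the lever is pressed towards +x), y along the bar, z up. Drum (red frames, pale wooden flanges, up to 215 mm high) begins 85 mm behind the bar.
- blue_winder: Winder with the blue lever, fixed to the bench, 290 x 200 mm. Origin on the bench straight below the middle of its grip bar; x points level from the bar to the drum, away from the lever (so the lever is pressed towards +x), y along the bar, z up. Drum (blue frames, pale wooden flanges, up to 215 mm high) begins 85 mm behind the bar.
- red_lever (a joint): Red lever's hinge (upright axis). 0 = fully out, kept there by its spring; grows as it is pressed towards the bar; 0.33 = its firm stop, with clear air (15 to 25 mm) left to the bar. Takes about 3 N at the pressing point to start it, 7 N to reach the stop. Let go, it swings back out by itself.
- blue_lever (a joint): Blue lever's hinge (upright axis). 0 = fully out, kept there by its spring; grows as it is pressed towards the bar; 0.38 = its firm stop, with clear air (15 to 25 mm) left to the bar. Takes about 3 N at the pressing point to start it, 7 N to reach the stop. Let go, it swings back out by itself.
- red_press (a point): Good pressing point of the red lever: on its outer face (away from the bar), half-way up the blade, 115 mm from the hinge. Moves with the lever; its x axis points square into the blade, towards the bar. The inner face (bar side) carries a 4 mm black rubber liner, 130 mm long, where no finger belongs.
- blue_press (a point): The same point of the blue lever.
- red_hinge (a point): Hinge axis of the red lever at the blade's mid height (120 mm over the bench), 35 mm in front of the bar's axis at its -y end. The blade, 12 mm thick, 18 high, 166 long with a ball end, runs level from here, its free end towards +y of the winder. Below it is free air, but for a small loose part up to 35 mm high on the bench.
- blue_hinge (a point): Hinge axis of the blue lever at the blade's mid height (120 mm over the bench), 35 mm in front of the bar's axis at its +y end. The blade, 12 mm thick, 18 high, 166 long with a ball end, runs level from here, its free end towards -y of the winder. Below it is free air, but for a small loose part up to 35 mm high on the bench.
- red_bar: Fixed grip bar of the red winder, with the lever's hinge bracket; same frame as red_winder. Black sleeve, 26 mm thick, 200 mm long along y, axis at x 0, 120 mm above the bench, on posts at y +-86 mm. Bracket at its -y end, up to 141 mm high. Not to be touched.
- blue_bar: Fixed grip bar of the blue winder, with the lever's hinge bracket; same frame as blue_winder. Black sleeve, 26 mm thick, 200 mm long along y, axis at x 0, 120 mm above the bench, on posts at y +-86 mm. Bracket at its +y end, up to 141 mm high. Not to be touched.
- bottle: Clear bottle standing between the drums, 60 mm across, 190 high; origin under its centre. Bystander.
- tape: Yellow tape measure standing between the winders, 65 x 36 x 60 mm; origin under its centre. Bystander.
- screwdriver: Screwdriver 200 mm long, lying across the bench nearest the robot; bystander.
- level: Yellow spirit level, 380 x 24 x 50 mm, on the right of the bench; origin under its centre. Bystander.
- junction_box: White junction box, 50 x 50 x 32 mm, loose on the bench beneath the red lever; origin under its centre. Bystander.
- coupling: Grey conduit coupling, a tube 40 mm across and 35 high, loose on the bench beneath the blue lever; origin under its centre. Bystander.
- cutter: Orange pipe cutter lying on the left of the bench, 220 x 80 x 22 mm; bystander.
- trunking: White trunking offcut, 160 x 40 x 20 mm, lying front left; bystander.

How it is judged:
By the outcome, as a careful person would: the job done as asked, in the order asked, and still so for the second after the job is handed in, while the arm keeps its last pose, push and grip.
It also fails if it takes over 64 s, if anything falls off the work surface, if the arm or the gripper's body presses on something with over 40 N, if the wrist force passes 120 N, or if a joint passes its speed limit or range.

## Working session

There is one attempt and no reset: what is moved stays moved. The work goes in short steps, Python scripts to look and compute and a tool call to move; the robot and the scene stay as the last step left them, time stands still between calls to the robot, and variables do not carry over. Pictures are saved under pics/ and viewed, at most 10 in all, crops included, and the job is handed in when it is done.

Besides the shell and the picture viewer there is one more tool, called after "Emit:" as a command line: name --argument value ..., lists and objects as JSON in quotes. step_arm: Moves the arm, as the interface text tells. Its arguments: {"type":"object","properties":{"increments":{"type":"string"}},"required":["increments"]}

```bash
mkdir -p pics; ls
python3 - <<'E'
from cell import *
import cv2
for n in("side","top"):
    c=camera_info(n);print(n,c)
    cv2.imwrite(f"pics/{n}0.png",cv2.resize(snapshot(n)[:,:,::-1],(800,600),interpolation=cv2.INTER_CUBIC))
print(state())
E
```

```text
pics
side {'mtx': array([[372.1308353 ,   0.        , 261.2021479 ],
       [  0.        , 372.1308353 , 191.55629228],
       [  0.        ,   0.        ,   1.        ]]), 'position': array([ 0.3254193 , -1.05928215,  0.76730894]), 'orientation': array([ 58.71988984,  -0.13368062, -11.64801561])}
top {'mtx': array([[480.41541432,   0.        , 253.260697  ],
       [  0.        , 480.41541432, 193.47520706],
       [  0.        ,   0.        ,   1.        ]]), 'position': array([0.31947676, 0.00552875, 1.63496319]), 'orientation': array([ 9.25375182e+00,  3.39812271e-03, -9.04082447e+01])}
{'t': 0.1, 'joint_pos': array([ 6.39714509e+01,  2.83116121e+01,  7.71236603e+01, -1.39838073e-03,
        7.46274808e+01, -5.47179933e+00]), 'dq': array([-0.04727826, -0.12820672, -0.10622702, -0.03519747, -0.01686275,
       -0.0290169 ]), 'tau': array([ 1.41117405e-03, -8.83599472e+01, -3.84560430e+01, -4.98980739e-06,
        5.11045291e-03,  2.98868565e-05]), 'tool_pos': array([0.2193234 , 0.58491263, 0.23075628]), 'tool_rot': array([-1.79937404e+02, -4.64207523e-03,  1.59443619e+02]), 'wrist_force': array([-0.53832692,  0.3099799 , -0.57962649]), 'wrist_torque': array([ 0.00274339, -0.01548732, -0.03209565]), 'grip_force': 0.0, 'width': 0.9980037373922009}
```

View pics/top0.png

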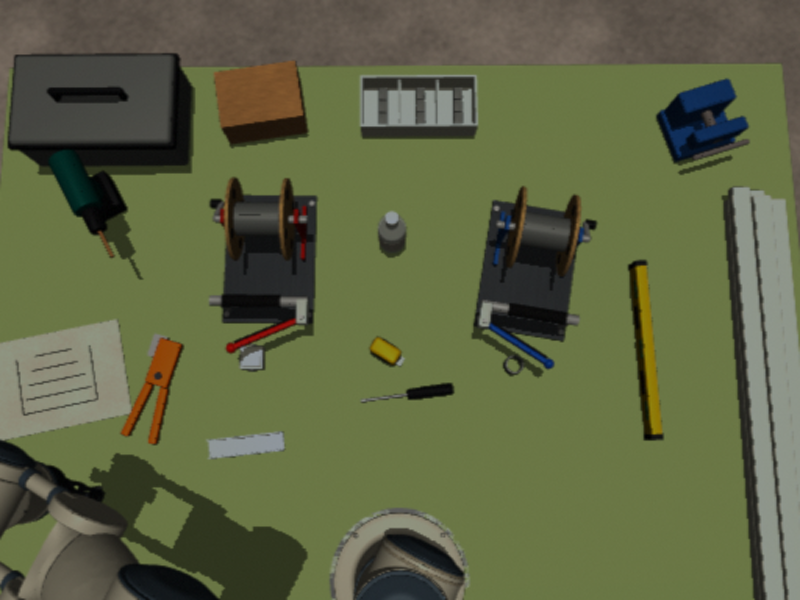

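View pics/side0.png

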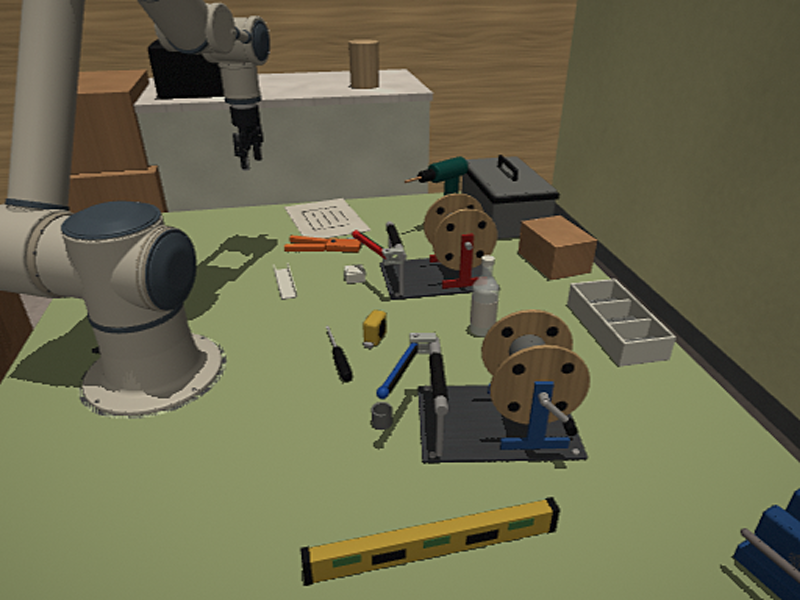

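The top view shows the red bar from (212,300) to (305,302) with its lever ball at (231,348). The blue bar runs from (485,308) to (578,320) with its ball at (548,363). The side view shows the red ball at (357,234) and the blue ball at (382,392). Next I'll enlarge crops for exact pixels.

Run:
```python
import cv2,numpy as np
from cell import *
T=snapshot("top")[:,:,::-1];S=snapshot("side")[:,:,::-1]
def crop(I,u,v,w=80,h=60,f=5):
    c=cv2.resize(I[v:v+h,u:u+w],(400,300),interpolation=cv2.INTER_CUBIC).copy()
    for k in range(0,w,10):
        cv2.line(c,(k*f,0),(k*f,4 if k%20 else 9),(255,255,255),1)
        if k%20==0: cv2.putText(c,str(u+k),(k*f,20),0,.35,(255,255,255),1)
    for k in range(0,h,10):
        cv2.line(c,(0,k*f),(6,k*f),(255,255,255),1)
        if k: cv2.putText(c,str(v+k),(8,k*f+4),0,.35,(255,255,255),1)
    return c
cv2.imwrite("pics/crops.png",np.vstack([np.hstack([crop(T,130,180),crop(T,300,185)]),np.hstack([crop(S,210,135),crop(S,230,205)])]))
```

```text
(no output)
```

View pics/crops.png

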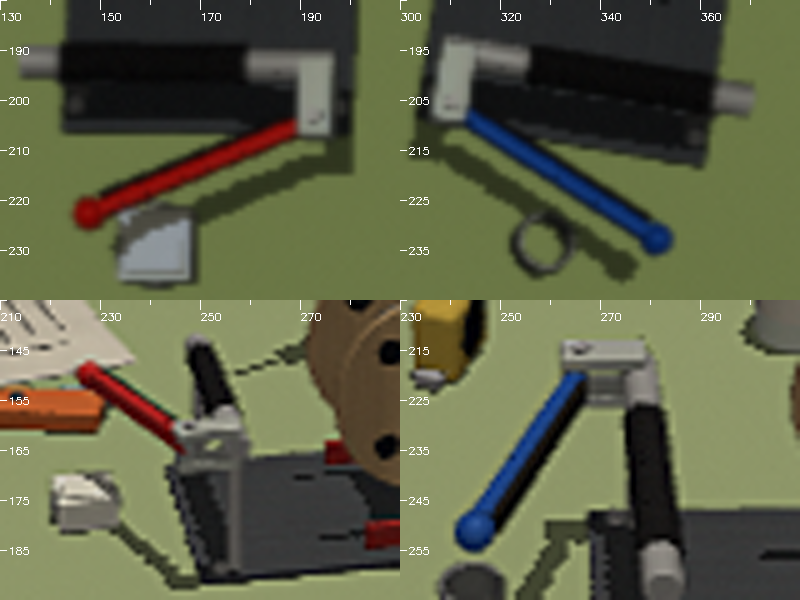

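The crops (full-image pixels) give, in the top view:

| Part | Red | Blue |
|---|---|---|
| Ball | (147.5,222.5) | (351,233) |
| Hinge pin | (193.2,203.3) | (310,206.4) |
| Bar end | (134,192.5) | (370.6,205) |

In the side view the balls are at (227.6,150.2) for red and (245,251.2) for blue. I'll triangulate from these.

```bash
cat > h.py <<'E'
import numpy as np
from scipy.spatial.transform import Rotation as R
from cell import *
def ray(n,p):
    c=camera_info(n);M=c["mtx"]
    d=np.linalg.solve(M,[p[0]-.4,p[1]-.4,1]);d=R.from_euler('xyz',c["orientation"],degrees=True).apply([d[0],-d[1],-d[2]])
    return c["position"],d/np.linalg.norm(d)
def plane(n,p,z):
    o,d=ray(n,p);return o+d*(z-o[2])/d[2]
def tri(a,b):
    o,d=ray("top",a);q,e=ray("side",b)
    s=np.linalg.lstsq(np.c_[d,-e],q-o,rcond=None)[0]
    A,B=o+d*s[0],q+e*s[1];return (A+B)/2,np.linalg.norm(A-B)
E
python3 - <<'E'
from h import *
np.set_printoptions(precision=4,suppress=True)
for nm,bt,bs,h,b1,b2 in[("red",(147.5,222.5),(227.6,150.2),(193.2,203.3),(134,192.5),(189.4,193.2)),("blue",(351,233),(245,251.2),(310,206.4),(370.6,205),(315,195.4))]:
    b,e=tri(bt,bs);H=plane("top",h,.141);P=plane("top",b1,.12);Q=plane("top",b2,.12)
    print(nm,"ball",b,e,plane("top",bt,.12),"hinge",H,"len",np.linalg.norm((b-H)[:2]),"bar",P,Q,"bar yaw",np.degrees(np.arctan2(*(P-Q)[[1,0]])),"lever yaw",np.degrees(np.arctan2(*(b-H)[[1,0]])))
print("barend side",tri((134,192.5),(249,143.4)),tri((370.6,205),(282.4,260)))
print("jb",plane("top",(160,229),.032),"coup",plane("top",(329,233.5),.035))
E
```

```text
red ball [0.4748 0.3411 0.1173] 0.00473931185739831 [0.4769 0.3404 0.12  ] hinge [0.5342 0.194  0.141 ] len 0.1586858096650114 bar [0.5735 0.3863 0.12  ] [0.57   0.2092 0.12  ] bar yaw 88.85777708244231 lever yaw 111.98994537906017
blue ball [ 0.4386 -0.3024  0.1187] 0.0013079834339109607 [ 0.4391 -0.3022  0.12  ] hinge [ 0.5218 -0.1726  0.141 ] len 0.1541857569592294 bar [ 0.5278 -0.3681  0.12  ] [ 0.56  -0.192  0.12 ] bar yaw -100.36166770488848 lever yaw -122.67291762932886
barend side (array([0.5718, 0.3865, 0.1196]), np.float64(0.003455935411837202)) (array([ 0.5253, -0.3659,  0.128 ]), np.float64(0.002740725255715472))
jb [0.464  0.3175 0.032 ] coup [ 0.4447 -0.2461  0.035 ]
```

Emit:
step_arm --increments "0 -0.031 -0.021 0 0;0 -0.031 -0.021 0 0;0 -0.031 -0.021 0 0;0 -0.031 -0.021 0 0;0 -0.031 -0.021 0 0;0 -0.031 -0.021 0 0;0 -0.031 -0.021 0 0;0 -0.031 -0.021 0 0;0 -0.031 -0.021 0 0;0 -0.031 -0.021 0 0"

```text
t: 1.2
tool_pos: [0.4366, 0.2784, 0.2313]
tool_rot: [180.0, -0.0, 159.4]
wrist_force: [-0.7, -0.4, 0.1]
width: -0.002
grip_force: 0.0
```

Emit:
step_arm --increments "0 0 0 0.013 0.083;0 0 0 0.013 0.083;0 0 0 0.013 0.083;0 0 0 0.013 0.083;0 0 0 0.013 0.083;0 0 0 0.013 0.083;0 0 0 0.013 0.083;0 0 0 0.013 0.083;0 0 0 0.013 0.083;0 0 0 0.013 0.083"

```text
t: 2.2
tool_pos: [0.436, 0.2797, 0.1007]
tool_rot: [-180.0, -0.0, 111.7]
wrist_force: [-0.2, -0.5, 0.2]
width: 0.002
grip_force: 0.0
```

Run:
```python
from h import *
import cv2
np.set_printoptions(precision=4,suppress=True)
s=state();print(s)
T=snapshot("top")[:,:,::-1];S=snapshot("side")[:,:,::-1]
a=cv2.resize(T[170:245,110:210],(400,300),interpolation=cv2.INTER_CUBIC);b=cv2.resize(S[110:185,180:280],(400,300),interpolation=cv2.INTER_CUBIC)
cv2.imwrite("pics/c1.png",np.hstack([a,b]))
# refined lever yaw from blade start points
for h,b,z in[((189,204.8),(147.5,222.5),.12),((314.4,208.6),(351,233),.12)]:
    A,B=plane("top",h,z),plane("top",b,z);print(A,B,np.degrees(np.arctan2(*(B-A)[[1,0]])))
```

```text
{'t': 2.2, 'joint_pos': array([ 26.0773,  29.8516, 100.349 ,   0.0009,  49.7996,   4.3842]), 'dq': array([  0.0499,  11.8017,   6.4771,   0.0215, -18.0654,  47.2057]), 'tau': array([  0.0391, -79.7674, -25.0597,   0.0001,   1.0709,  -2.7449]), 'tool_pos': array([0.436 , 0.2797, 0.1007]), 'tool_rot': array([-179.9998,   -0.0007,  111.6924]), 'wrist_force': array([-0.2481, -0.4824,  0.1972]), 'wrist_torque': array([ 0.0096, -0.0078, -0.0281]), 'grip_force': 0.0, 'width': 0.0019095398083531676}
[0.5325 0.2099 0.12  ] [0.4769 0.3404 0.12  ] 113.08019553856889
[ 0.5175 -0.1889  0.12  ] [ 0.4391 -0.3022  0.12  ] -124.67973877791127
```

View pics/c1.png

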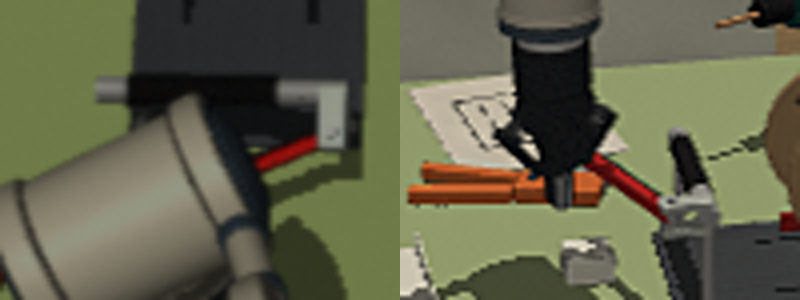

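The picture shows the closed fingers hanging outside the red lever, with the knuckles well above bar height. The fingertips are at about (565,205) in the right panel. I'll advance in tool +y until contact.

Emit:
step_arm --increments "0 0 0.004 0 0;0 0 0.004 0 0;0 0 0.004 0 0;0 0 0.004 0 0;0 0 0.004 0 0;0 0 0.004 0 0;0 0 0.004 0 0;0 0 0.002 0 0;0 0 0.001 0 0;0 0 0 0 0"

```text
t: 3.3
tool_pos: [0.4647, 0.2913, 0.1012]
tool_rot: [-180.0, 0.0, 111.9]
wrist_force: [0.8, 1.0, -0.8]
width: -0.002
grip_force: 0.0
```

Emit:
step_arm --increments "0 0 0.001 0 0;0 0 0.001 0 0;0 0 0.001 0 0;0 0 0.001 0 0;0 0 0.001 0 0;0 0 0.001 0 0;0 0 0.001 0 0;0 0 0.001 0 0;0 0 0 0 0;0 0 0 0 0"

```text
t: 4.3
tool_pos: [0.4719, 0.2942, 0.1012]
tool_rot: [-180.0, 0.0, 111.9]
wrist_force: [-2.8, -0.6, 2.6]
width: -0.001
grip_force: 1.6
```

Contact at about 3 N, right where predicted. Next I'll follow the arc about the hinge.

Emit:
step_arm --increments "0 0.0004 0.0023 0 0.02;0 0.0004 0.0023 0 0.02;0 0.0004 0.0023 0 0.02;0 0.0004 0.0023 0 0.02;0 0.0004 0.0023 0 0.02;0 0.0004 0.0023 0 0.02;0 0.0004 0.0023 0 0.02;0 0.0004 0.0023 0 0.02;0 0.0004 0.0023 0 0.02;0 0.0004 0.0023 0 0.02"

```text
t: 5.3
tool_pos: [0.493, 0.3046, 0.1012]
tool_rot: [-180.0, 0.0, 100.3]
wrist_force: [-4.6, -2.9, 1.2]
width: 0.003
grip_force: 2.7
```

Emit:
step_arm --increments "0 0.0004 0.0023 0 0.02;0 0.0004 0.0023 0 0.02;0 0.0004 0.0023 0 0.02;0 0.0004 0.0023 0 0.02;0 0.0004 0.0023 0 0.02;0 0 0 0 0;0 0 0 0 0;0 0 0 0 0;0 0 0 0 0;0 0 0 0 0"

```text
t: 6.3
tool_pos: [0.5039, 0.3081, 0.1012]
tool_rot: [-180.0, 0.0, 94.7]
wrist_force: [-5.7, -2.9, 2.9]
width: 0.001
grip_force: 3.0
```

```bash
python3 -c "
from cell import *
for i in range(3):
    s=state();print(s['tool_pos'],s['wrist_force'],s['wrist_torque'],s['grip_force'])"
```

```text
[0.50388276 0.30813552 0.10120293] [-5.65707604 -2.87240736  2.8852794 ] [-0.40982322  0.80806594 -0.004826  ] 2.9894721508026123
[0.50388276 0.30813552 0.10120293] [-5.65707604 -2.87240736  2.8852794 ] [-0.40982322  0.80806594 -0.004826  ] 2.9894721508026123
[0.50388276 0.30813552 0.10120293] [-5.65707604 -2.87240736  2.8852794 ] [-0.40982322  0.80806594 -0.004826  ] 2.9894721508026123
```

Emit:
step_arm --increments "0 0.0001 0.0006 0 0.005;0 0.0001 0.0006 0 0.005;0 0.0001 0.0006 0 0.005;0 0.0001 0.0006 0 0.005;0 0 0 0 0;0 0.0001 0.0006 0 0.005;0 0 0 0 0;0 0.0001 0.0006 0 0.005;0 0 0 0 0;0 0 0 0 0"

```text
t: 7.3
tool_pos: [0.5071, 0.3089, 0.1012]
tool_rot: [-179.9, 0.0, 92.9]
wrist_force: [-8.2, -2.4, 4.0]
width: 0.002
grip_force: 4.1
```

Emit:
step_arm --increments "0 0 0.0004 0 0;0 0 0 0 0;0 0 0.0004 0 0;0 0 0 0 0;0 0 0 0 0;0 0 0 0 0;0 0 0 0 0;0 0 0 0 0;0 0 0 0 0;0 0 0 0 0"

```text
t: 8.3
tool_pos: [0.5073, 0.309, 0.1012]
tool_rot: [-179.9, 0.0, 92.9]
wrist_force: [-11.0, -2.4, 6.9]
width: 0.003
grip_force: 5.9
```

Emit:
step_arm --increments "0 0 0.0004 0 0;0 0 0 0 0;0 0 0 0 0;0 0 0 0 0;0 0 0 0 0;0 0 0 0 0;0 0 0 0 0;0 0 0 0 0;0 0 0 0 0;0 0 0 0 0"

```text
t: 9.3
tool_pos: [0.5074, 0.3089, 0.1011]
tool_rot: [-179.8, 0.0, 92.9]
wrist_force: [-13.2, -2.4, 7.4]
width: 0.007
grip_force: 6.9
```

Emit:
step_arm --increments "0 0 0 0 0;0 0 0 0 0;0 0 0 0 0;0 0 0 0 0;0 0 0 0 0;0 0 0 0 0;0 0 0 0 0;0 0 0 0 0;0 0 0 0 0;0 0 0 0 0"

```text
t: 10.3
tool_pos: [0.5074, 0.3089, 0.1011]
tool_rot: [-179.8, 0.0, 92.9]
wrist_force: [-13.6, -2.3, 7.9]
width: -0.0
grip_force: 6.9
```

Run:
```python
from h import *
import cv2
S=snapshot("side")[:,:,::-1]
cv2.imwrite("pics/c2.png",cv2.resize(S[110:185,190:290],(800,600),interpolation=cv2.INTER_CUBIC))
```

```text
(no output)
```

View pics/c2.png

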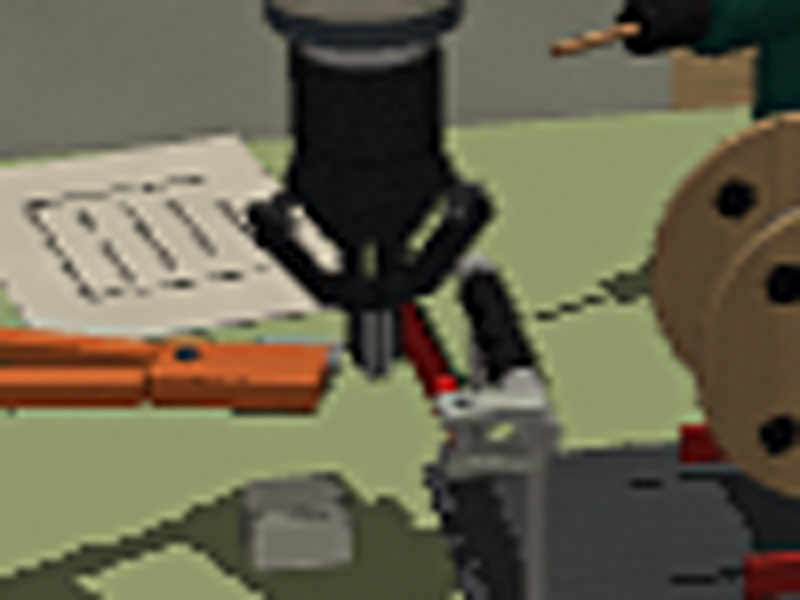

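The picture shows the red lever pressed in at its stop, with a clear gap left to the bar; the lever is at about (425,350) and the bar at (500,310). The knuckle is above the bar and clear of it. The hold lasted over a second, so I'll let it back out along the arc.

Emit:
step_arm --increments "0 0 -0.001 0 0;0 -0.0006 -0.0035 0 -0.03;0 -0.0006 -0.0035 0 -0.03;0 -0.0006 -0.0035 0 -0.03;0 -0.0006 -0.0035 0 -0.03;0 -0.0006 -0.0035 0 -0.03;0 -0.0006 -0.0035 0 -0.03;0 -0.0006 -0.0035 0 -0.03;0 -0.0006 -0.0035 0 -0.03;0 -0.0006 -0.0035 0 -0.03"

```text
t: 11.35
tool_pos: [0.4778, 0.2983, 0.1012]
tool_rot: [180.0, 0.0, 108.5]
wrist_force: [-1.5, -4.6, 0.1]
width: -0.001
grip_force: 1.6
```

Emit:
step_arm --increments "0 -0.0006 -0.0035 0 -0.03;0 -0.0006 -0.0035 0 -0.03;0 0 -0.003 0 0;0 0 -0.005 0 0;0 0 -0.008 0 0;0 0 -0.008 0 0;0 0 -0.01 0 0;0 0 -0.01 0 0;0 0 -0.01 0 0;0 0 0 0 0"

```text
t: 12.35
tool_pos: [0.4199, 0.2743, 0.1013]
tool_rot: [-179.9, 0.0, 111.9]
wrist_force: [0.5, -0.2, -1.1]
width: -0.003
grip_force: 0.0
```

Run:
```python
from h import *
import cv2
print(state()['tool_pos'],state()['tool_rot'])
T=snapshot("top")[:,:,::-1];S=snapshot("side")[:,:,::-1]
a=cv2.resize(T[170:245,110:210],(400,300),interpolation=cv2.INTER_CUBIC);b=cv2.resize(S[135:195,210:290],(400,300),interpolation=cv2.INTER_CUBIC)
cv2.imwrite("pics/c3.png",np.hstack([a,b]))
```

```text
[0.41992315 0.27426819 0.10126854] [-1.79926481e+02  4.08132255e-03  1.11890162e+02]
```

View pics/c3.png

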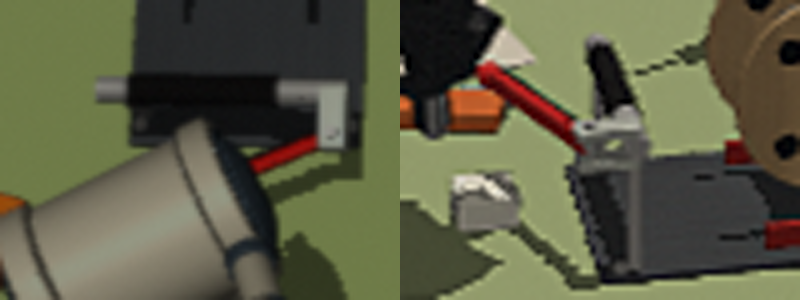

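The red ball is back at its starting pixel (488,74 against 488,76), so the lever is fully out. On to blue: raise and turn, then cross over.

Emit:
step_arm --increments "0 0 0 -0.013 0.097;0 0 0 -0.013 0.097;0 0 0 -0.013 0.097;0 0 0 -0.013 0.097;0 0 0 -0.013 0.097;0 0 0 -0.013 0.097;0 0 0 -0.013 0.097;0 0 0 -0.013 0.097;0 0 0 -0.013 0.097;0 0 0 -0.013 0.094"

```text
t: 13.45
tool_pos: [0.422, 0.2751, 0.2319]
tool_rot: [180.0, -0.0, 56.2]
wrist_force: [0.1, -0.1, 0.4]
width: 0.002
grip_force: 0.0
```

Emit:
step_arm --increments "0 -0.0215 0.014 0 0;0 -0.0215 0.014 0 0;0 -0.0215 0.014 0 0;0 -0.0215 0.014 0 0;0 -0.0215 0.014 0 0;0 -0.0215 0.014 0 0;0 -0.0215 0.014 0 0;0 -0.0215 0.014 0 0;0 -0.0215 0.014 0 0;0 -0.0215 0.014 0 0"

```text
t: 14.45
tool_pos: [0.4199, 0.0172, 0.2315]
tool_rot: [180.0, -0.0, 56.5]
wrist_force: [1.4, -0.2, -0.2]
width: -0.002
grip_force: 0.0
```

Emit:
step_arm --increments "0 -0.0215 0.014 0 0;0 -0.0215 0.014 0 0;0 -0.0215 0.014 0 0;0 -0.0215 0.014 0 0;0 -0.0215 0.014 0 0;0 -0.0215 0.014 0 0;0 -0.0215 0.014 0 0;0 -0.0215 0.014 0 0;0 -0.0215 0.014 0 0;0 -0.0215 0.014 0 0"

```text
t: 15.45
tool_pos: [0.4178, -0.2397, 0.2314]
tool_rot: [180.0, 0.0, 56.5]
wrist_force: [0.6, 0.1, 0.3]
width: 0.002
grip_force: 0.0
```

Emit:
step_arm --increments "0 0 0 0.014 0;0 0 0 0.014 0;0 0 0 0.014 0;0 0 0 0.014 0;0 0 0 0.014 0;0 0 0 0.014 0;0 0 0 0.014 0;0 0 0 0.014 0;0 0 0 0.014 0;0 0 0 0 0"

```text
t: 16.45
tool_pos: [0.4172, -0.2381, 0.1041]
tool_rot: [-179.9, -0.0, 56.5]
wrist_force: [-0.4, -0.2, 0.1]
width: -0.004
grip_force: 0.0
```

Emit:
step_arm --increments "0 0 0.004 0 0;0 0 0.004 0 0;0 0 0.004 0 0;0 0 0.004 0 0;0 0 0.004 0 0;0 0 0.002 0 0;0 0 0.001 0 0;0 0 0.001 0 0;0 0 0 0 0;0 0 0 0 0"

```text
t: 17.45
tool_pos: [0.4374, -0.2514, 0.1053]
tool_rot: [-180.0, -0.0, 56.5]
wrist_force: [0.2, -0.3, -0.3]
width: 0.002
grip_force: 0.0
```

Emit:
step_arm --increments "0 0 0.001 0 0;0 0 0.001 0 0;0 0 0.001 0 0;0 0 0.001 0 0;0 0 0.001 0 0;0 0 0.001 0 0;0 0 0.001 0 0;0 0 0 0 0;0 0 0 0 0;0 0 0 0 0"

```text
t: 18.45
tool_pos: [0.4433, -0.2553, 0.1053]
tool_rot: [-180.0, 0.0, 56.5]
wrist_force: [0.4, -0.3, -0.3]
width: 0.002
grip_force: 0.0
```

Emit:
step_arm --increments "0 0 0.0005 0 0;0 0 0.0005 0 0;0 0 0.0005 0 0;0 0 0.0005 0 0;0 0 0.0005 0 0;0 0 0.0005 0 0;0 0 0.0005 0 0;0 0 0 0 0;0 0 0 0 0;0 0 0 0 0"

```text
t: 19.45
tool_pos: [0.446, -0.2571, 0.1052]
tool_rot: [-180.0, 0.0, 56.5]
wrist_force: [-2.8, 0.7, 2.2]
width: 0.003
grip_force: 1.7
```

Emit:
step_arm --increments "0 -0.0004 0.0023 0 -0.02;0 -0.0004 0.0023 0 -0.02;0 -0.0004 0.0023 0 -0.02;0 -0.0004 0.0023 0 -0.02;0 -0.0004 0.0023 0 -0.02;0 -0.0004 0.0023 0 -0.02;0 -0.0004 0.0023 0 -0.02;0 -0.0004 0.0023 0 -0.02;0 -0.0004 0.0023 0 -0.02;0 -0.0004 0.0023 0 -0.02"

```text
t: 20.45
tool_pos: [0.4645, -0.2714, 0.1052]
tool_rot: [-180.0, -0.0, 68.0]
wrist_force: [-3.6, 5.8, 3.5]
width: -0.001
grip_force: 2.8
```

Emit:
step_arm --increments "0 -0.0004 0.0023 0 -0.02;0 -0.0004 0.0023 0 -0.02;0 -0.0004 0.0023 0 -0.02;0 -0.0004 0.0023 0 -0.02;0 -0.0004 0.0023 0 -0.02;0 -0.0004 0.0023 0 -0.02;0 -0.0002 0.0012 0 -0.01;0 0 0 0 0;0 0 0 0 0;0 0 0 0 0"

```text
t: 21.45
tool_pos: [0.4775, -0.2786, 0.1051]
tool_rot: [-179.9, -0.0, 75.4]
wrist_force: [-6.2, 6.0, 2.8]
width: -0.0
grip_force: 3.3
```

Emit:
step_arm --increments "0 -0.0001 0.0006 0 -0.005;0 -0.0001 0.0006 0 -0.005;0 -0.0001 0.0006 0 -0.005;0 -0.0001 0.0006 0 -0.005;0 -0.0001 0.0006 0 -0.005;0 0 0 0 0;0 -0.0001 0.0006 0 -0.005;0 0 0 0 0;0 0 0 0 0;0 0 0 0 0"

```text
t: 22.45
tool_pos: [0.4808, -0.28, 0.1051]
tool_rot: [-179.9, -0.0, 77.2]
wrist_force: [-5.8, 6.1, 2.6]
width: 0.001
grip_force: 3.5
```

Emit:
step_arm --increments "0 -0.0001 0.0006 0 -0.005;0 0 0 0 0;0 -0.0001 0.0006 0 -0.005;0 0 0 0 0;0 -0.0001 0.0006 0 -0.005;0 0 0 0 0;0 0 0 0 0;0 0 0 0 0;0 0 0 0 0;0 0 0 0 0"

```text
t: 23.45
tool_pos: [0.4822, -0.2806, 0.1051]
tool_rot: [-179.9, -0.0, 78.0]
wrist_force: [-7.7, 6.1, 4.2]
width: 0.002
grip_force: 4.2
```

Emit:
step_arm --increments "0 0 0.0006 0 0;0 0 0 0 0;0 0 0.0006 0 0;0 0 0 0 0;0 0 0 0 0;0 0 0 0 0;0 0 0 0 0;0 0 0 0 0;0 0 0 0 0;0 0 0 0 0"

```text
t: 24.45
tool_pos: [0.4825, -0.2806, 0.105]
tool_rot: [-179.8, -0.1, 78.0]
wrist_force: [-13.9, 5.1, 8.7]
width: -0.003
grip_force: 7.3
```

Run:
```python
from h import *
import cv2
s=state();print(s['t'],s['tool_pos'],s['wrist_force'])
T=snapshot("top")[:,:,::-1];S=snapshot("side")[:,:,::-1]
a=cv2.resize(T,(400,300),interpolation=cv2.INTER_AREA);b=cv2.resize(S[190:265,215:315],(400,300),interpolation=cv2.INTER_CUBIC)
cv2.imwrite("pics/c4.png",np.hstack([a,b]))
```

```text
24.45 [ 0.48252985 -0.28058834  0.10501943] [-13.8927188    5.08363397   8.66701785]
```

View pics/c4.png

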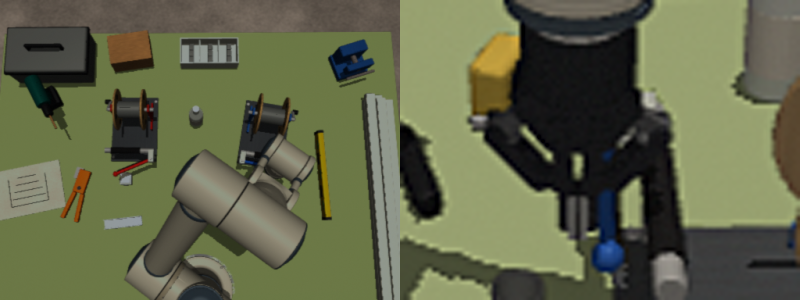

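The picture shows the blue lever at its stop, nearly parallel to the bar with a clear gap; the ball is at (608,255) and the bar at about (665,220). The red lever is out and the other objects haven't moved. The force climbed to about 14 N with almost no travel, so it's on the stop.

```bash
python3 -c "
from cell import workorder
print(workorder.job_done())"
```

```text
the job is handed in; nothing more can be done
None
```

The job is handed in at about 24.5 s of the 64 s allowed: the red lever was pressed to its stop, held for over a second and let fully back out, and the blue lever is still held at its stop at about 14 N, clear of its bar.

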